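# Set the vacuum selector to green and start

## Robot

A 6-joint arm with a two-finger parallel gripper is mounted at the origin on the work surface; the furniture and walls round the work are solid. World frame = base frame: x ahead of the robot, y to its left, z up, the work surface at z = 0. Lengths are in m, angles in rad, forces in N, time in s.
With the tool pointing down it reaches from about 0.375 to 0.9 m from the base axis. Payload 3.1 kg.
Tool frame: the origin (TCP) lies at the very end of the fingers, on their centre line; the grasp point (between the pads) lies 19 mm behind it; z points along the fingers, y is the line along which they close (so a half turn about z gives the same grasp; the last joint's range is limited). The gripper opens to 87 mm and grips with 3 to 60 N. Pads are 19 mm wide; open, the fingers measure 117 mm over their backs; the gripper's body (75 mm by 190 mm) begins 51 mm behind the grasp point.
Start: joints at [-0.178, 0.527, 1.433, -0, 1.181, -0.178], TCP at [0.625, 0, 0.185] pointing down, gripper open.
Joint ranges: [-3.08, 3.08], [-0.75, 2.2], [0.22, 2.44], [-1.43, 4.57], [0, 2.65], [-2.85, 2.85]. Speed limits (rad/s): [2.79, 2.79, 3.14, 3.14, 3.14, 3.14].

## Interface

Orientations are given as a unit quaternion [x, y, z, w].
In Python, from rig import robot gives the robot as it stands. The module is installed in compiled form; this text tells all that it offers.
- The arm moves only by the tool servo_tool, never from a script. Its argument "rows" is one flat list of numbers, 5 for each row, row after row: the closure, from -1 (fully open) to 1 (shut), so that 0 is half open, then the shift along the tool's x, y, z in m, then the turn about the tool's z in degrees. A call has 1 to 5 rows; each row shifts and turns the commanded pose from where the row before left it, along the tool's axes as they then stand; what a row does not reach is not made up. A row lasts 1/12 s, in which the tool goes at most 41.7 mm and 7.16 degrees, less where a joint would pass 70% of its speed; a pose out of reach is approached as far as the arm can. A call with a gripper value outside its range is refused whole. The fingers move at their own pace and stop on an object; "newtons" is the grip in N (left out, the last holds). Time passes only in rows, so rows that do not move let the fingers close. It gives the time, the measured TCP pose, the force, the opening and the grip force at its end, in the units of the state.
- robot.get_obs(): the state, without advancing time (a new reading comes with each control period).
- robot.camera(name): name is "scene" or "side" or "wrist"; returns a dict with "pixels" (480x640x3 uint8, red, green, blue), "intrinsics" (3x3 intrinsics, pixels), "dist" ([k1, k2, p1, p2, k3] as OpenCV has them; the pictures are not rectified), "rvec" (rotation vector, rad) and "tvec" (3), from world to camera coordinates, as OpenCV has them; the wrist camera has in their place "mount" (4x4, takes a point from camera to tool coordinates, whose origin is the TCP and whose axes are the flange's). Camera axes: x right, y down, z forward; pixel columns grow to the right and rows downward; lengths in m; the calibration is good to about 2 mm. A picture is of the moment at which its call begins: read the wrist's pose just before it. There is no depth.
- robot.hand_in(): hands the job in; it is judged then, once.
Trained networks look in a picture, given as the dict that the camera call returned (one of the last four; its "shot" number tells which), for a name from the list of things; names that differ only in an ending like _2 or _b are one class to them, and where a whole thing is asked for, a point or a joint stands for the part that bears it (a point fixed in the world has none). Each returns a list of dicts, best first, with "score" (0 to 1); they miss things now and then, are a little off and sometimes report something else, mostly with a low value. They report only what shows in the picture. A call takes as long as a camera call.
- robot.spot_in(picture, query): "at" ([x, y, z] in m, in world coordinates, good to about 4 mm: the middle of the surface that is visible of it).
- robot.outline_of(picture, query): "region" (480x640 bool, what is visible of it).
- robot.place_of(picture, query): "at" ([x, y, z] in m, in world coordinates, good to about 4 mm: a listed point, or the origin of a listed thing).
The state is a dict: "time": time; "q": joint angles; "joint_velocities": joint speeds; "joint_torque": joint torques, N m; "position": TCP position; "tool_rot": TCP orientation; "ft_force": force on the tool from outside, world axes, zero at the start; "moment": the same for the moment, N m; "grip_width": finger opening in m; "grip_force": force on a finger pad.
Only numpy, scipy, OpenCV 4.12 (cv2) and the standard library are available. Lean on these libraries where they do the work, as an engineer would, in place of code of your own. Each camera call takes 0.05 s, during which the arm holds its last target. There are 200 camera calls.

## Task

Set the vacuum selector valve to the green outlet: push its upright white tab round, without gripping it, until the tab points at the middle of the green mark, going round whichever way does not sweep the tab past the red mark. Then press the valve's white start button well down and let it come back up. Be gentle with the valve and leave the jar, the tape roll and the carton where they stand.

Things in the scene. Friction and masses are not known exactly. Their poses are not given: they have to be found in the camera images.
- valve: Vacuum selector valve, fixed: round grey housing, 160 mm across, 38 high, four brass hose barbs at 17 mm height reaching 103 mm from the axis; a lobe 56 wide, 30 high on its -y side reaches 137 mm. Origin on the bench under the dial's axis, z up; -x is its front (blank station, where the tab starts). Marks lie 72, 144, 216, 288 degrees from the front, colours in varying order.
- selector (a joint): Angle (rad) of the black turning plate about the valve's axis: 0 with the tab at the valve's front, growing counter-clockwise from above, stops at -5 and 5. Starts within 0.35 of 0. Steady friction of 0.12 N m (about 3 N at the tab), no clicks; stays where left. Plate 100 mm across, top 51 mm above the bench; low steel hub, radius 16, top 60 mm.
- tab (a point): Centre of the upright white tab on the turning plate, 39 mm from the axis and 65 mm above the bench. The tab is 20 mm long in the radial direction, 12 mm thick in the direction it is pushed and stands from 51 to 80 mm above the bench (30 mm tall with its root).
- pointer (a point): The point where the tab points: on the line from the axis through the tab, 66 mm from the axis (the circle on which the marks' centres lie), 41 mm above the bench. It turns with the tab.
- mark_green: Round green mark, 20 mm across and 4 mm high, fixed on top of the housing 66 mm from the axis: the outlet to be selected. Origin at the centre of its underside, 38 mm above the bench.
- mark_red: Round red mark of the same size on the same circle: the outlet the tab must not sweep past.
- mark_blue: Round blue mark, of the same size on the same circle; the tab may pass it.
- mark_yellow: Round yellow mark, of the same size on the same circle; the tab may pass it.
- start_top (a point): Centre of the top of the white start button, 30 mm across, on the valve's lobe, 108 mm from the axis in the valve's -y direction. Pressed straight down.
- start (a joint): How far the start button is pressed in (m): 0 up, 0.008 fully down (6 N); springs back.
- jar: Loose little jar with a yellow body and a white cap, 30 mm across, 28 mm high; bystander. Origin at the centre of its underside.
- tape: Loose small tape roll, 56 mm across, 13 mm high, lying flat; bystander. Origin at the centre of its underside.
- carton: Loose small white carton, 34 x 34 x 30 mm; bystander. Origin at the centre of its underside.

How it is judged:
On the way, in this order (a step that is already met when the one before it is completed fails the run):
1. the selector's tab points at the green mark and rests there (horizontal distance between pointer and mark_green below 0.008 m and velocity of joint selector between -0.05 and 0.05 rad/s), for 0.3 s.
2. the start button is pressed well down with the selector on green (horizontal distance between pointer and mark_green below 0.008 m and value of joint start above 0.005 m), for 0.05 s.
At the end, for the whole second after the job is handed in: The pointer is within 8 mm (about 7 degrees) of the centre of the green mark and at rest, and the start button, having been pressed at least 5 mm, is up again (all of step 1 and value of joint start below 0.0015 m); the robot touches nothing.
It fails at once if the tab is swept past the red mark (pointer within 12 mm of its centre) (horizontal distance between pointer and mark_red below 0.012 m).
It fails at once if the start button is pressed (over 3 mm) while the selector is not on green (value of joint start above 0.003 m and horizontal distance between pointer and mark_green above 0.012 m).
It fails at once if the valve is forced or its tab pinched (more than 35 N between the fingers and the valve) (contact force between the fingers and valve above 35 N).
It fails at once if the jar, the tape roll or the carton is moved more than 15 mm or lifted (distance of any of jar, tape, carton from where it was at the start of the episode above 0.015 m).
It also fails if it takes over 69 s, if anything falls off the work surface, if the arm or the gripper's body presses on something with over 40 N, if the wrist force passes 120 N, or if a joint passes its speed limit or range.

## Working session

There is one attempt and no reset: what is moved stays moved. The work goes in short steps, Python scripts to look and compute and a tool call to move; the robot and the scene stay as the last step left them, time stands still between calls to the robot, and variables do not carry over. Pictures are saved under pics/ and viewed, at most 11 in all, crops included, and the job is handed in when it is done.

Besides the shell and the picture viewer there is one more tool, called by a JSON object that holds its "fn" and its "kwargs", one argument or row to a line. servo_tool: Moves the arm, as the interface text tells. Its arguments: {"type":"object","properties":{"rows":{"type":"array","items":{"type":"number"}},"newtons":{"type":"number"}},"required":["rows"]}

```bash
mkdir -p pics
python3 - <<'E'
from rig import robot
import cv2,numpy as np
o=robot.get_obs();print(o['time'],o['position'],o['tool_rot'],o['grip_width'])
for c in ['scene','side']:
    p=robot.camera(c);cv2.imwrite(f'pics/{c}0.png',p['pixels'][:,:,::-1])
    for n in ['valve','tab','pointer','mark_green','mark_red','mark_blue','mark_yellow','start_top','jar','tape','carton']:
        r=robot.place_of(p,n)
        print(c,n,[(np.round(d['at'],3).tolist(),round(d['score'],2)) for d in r[:2]])
E
```

```text
0.0 [6.24204446e-01 1.76045887e-04 1.84258343e-01] [ 7.07106945e-01  7.07105782e-01 -6.15077309e-04 -8.96640405e-04] 0.08697479591622674
scene valve [([0.474, 0.117, -0.0], 0.96)]
scene tab [([0.433, 0.138, 0.068], 0.86)]
scene pointer [([0.413, 0.154, 0.044], 0.79)]
scene mark_green [([0.532, 0.14, 0.039], 0.53)]
scene mark_red [([0.428, 0.063, 0.04], 0.42)]
scene mark_blue [([0.504, 0.061, 0.039], 0.43)]
scene mark_yellow [([0.466, 0.18, 0.036], 0.46), ([0.454, -0.211, 0.0], 0.2)]
scene start_top [([0.431, 0.013, 0.049], 0.5)]
scene jar []
scene tape [([0.372, -0.191, -0.003], 0.75)]
scene carton [([0.453, -0.21, -0.001], 0.97)]
side valve [([0.472, 0.116, 0.001], 0.7)]
side tab [([0.436, 0.142, 0.063], 0.93)]
side pointer [([0.413, 0.154, 0.043], 0.67)]
side mark_green [([0.524, 0.138, 0.033], 0.39)]
side mark_red [([0.428, 0.062, 0.039], 0.61), ([0.529, 0.138, 0.036], 0.55)]
side mark_blue [([0.412, 0.154, 0.044], 0.67), ([0.502, 0.063, 0.041], 0.65)]
side mark_yellow [([0.439, 0.14, 0.063], 0.52), ([0.469, 0.184, 0.037], 0.4)]
side start_top [([0.434, 0.015, 0.056], 0.82)]
side jar [([0.336, 0.325, -0.001], 0.58)]
side tape [([0.371, -0.19, 0.003], 0.96)]
side carton [([0.452, -0.212, -0.003], 0.88), ([0.433, 0.014, 0.055], 0.6)]
```

View pics/scene0.png

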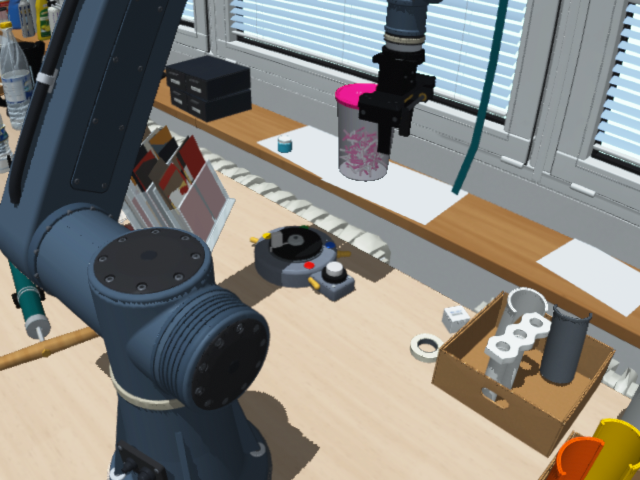

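View pics/side0.png

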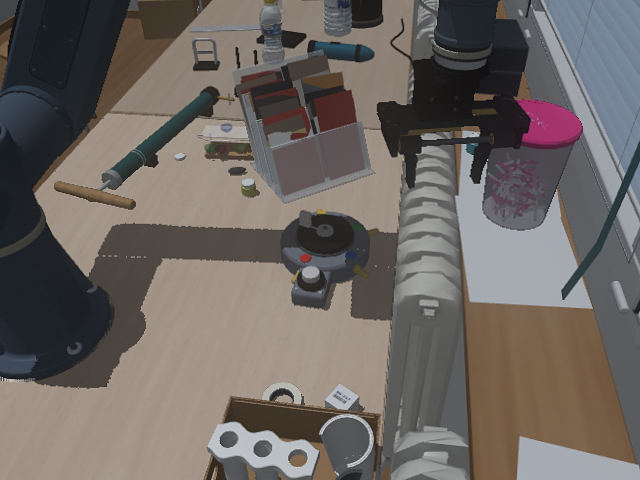

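The views show the valve at (0.473, 0.116) with yaw of about -22°. Going counter-clockwise the order is front (tab), red, blue, green, yellow, so the tab must turn clockwise past yellow. In the side view the leaflet stand sits at about (245–372, 125–200) px, beyond the valve. I'll move above the valve for a wrist look.

{"fn": "servo_tool", "kwargs": {
  "rows": [1,0.016,-0.03,-0.02,0,1,0.016,-0.03,-0.02,0,1,0.016,-0.03,-0.02,0,1,0.016,-0.03,-0.02,0,1,0.016,-0.03,-0.02,0],
  "newtons": 10
}}

```text
time: 1.62
position: [0.4734, 0.0806, 0.2859]
tool_rot: [0.707, 0.707, -0.0, -0.0]
ft_force: [0.1, -0.6, 0.2]
grip_width: 0.0615
grip_force: 0.0
```

```bash
cat > h.py <<'E'
from rig import robot
import cv2,numpy as np
from scipy.spatial.transform import Rotation as R
def ray(p,uv,z):
    n=cv2.undistortPoints(np.array([[uv]],float),p['intrinsics'],p['dist'])[0,0]
    M=cv2.Rodrigues(np.array(p['rvec'],float))[0];c=-M.T@np.ravel(p['tvec']);d=M.T@[n[0],n[1],1]
    return (c+d*(z-c[2])/d[2])
def wrist(name):
    o=robot.get_obs();p=robot.camera('wrist')
    T=np.eye(4);T[:3,:3]=R.from_quat(o['tool_rot']).as_matrix();T[:3,3]=o['position']
    C=np.linalg.inv(T@np.array(p['mount']));p2=dict(p);p2['rvec']=cv2.Rodrigues(C[:3,:3])[0];p2['tvec']=C[:3,3]
    cv2.imwrite(f'pics/{name}.png',p['pixels'][:,:,::-1]);return o,p,p2
def px(p,uvz): return ray(p,uvz[:2],uvz[2])
E
python3 - <<'E'
from h import *
s=robot.camera('side')
for uv in [(275,200),(372,172)]: print('stand',ray(s,uv,0).round(3))
o,p,p2=wrist('w1');print(o['time'],o['position'],o['grip_width'],R.from_quat(o['tool_rot']).as_matrix().round(3).tolist())
zs=dict(mark_green=.042,mark_red=.042,mark_blue=.042,mark_yellow=.042,tab=.08,start_top=.05)
for n in ['valve','tab','pointer','mark_green','mark_red','mark_blue','mark_yellow','start_top']:
    r=robot.place_of(p,n); print(n,[(np.round(d['at'],3).tolist(),round(d['score'],2)) for d in r[:2]])
    if n in zs:
        g=robot.outline_of(p,n)
        for d in g[:1]:
            y,x=np.nonzero(d['region']);print('   c',x.mean().round(),y.mean().round(),ray(p2,(x.mean(),y.mean()),zs[n]).round(4))
E
```

```text
stand [0.385 0.294 0.   ]
stand [0.6  0.37 0.  ]
1.6667 [0.46854126 0.08379496 0.28956435] 0.05762476438109886 [[-0.002, 1.0, -0.001], [1.0, 0.002, 0.003], [0.003, -0.001, -1.0]]
valve [([0.468, 0.12, 0.0], 0.9), ([0.429, 0.063, 0.041], 0.64)]
tab [([0.436, 0.14, 0.065], 0.76), ([0.529, 0.138, 0.038], 0.51)]
   c 310.0 175.0 [0.4673 0.122  0.08  ]
pointer [([0.419, 0.154, 0.038], 0.61)]
mark_green [([0.528, 0.14, 0.036], 0.76)]
   c 361.0 160.0 [0.5303 0.1372 0.042 ]
mark_red [([0.428, 0.066, 0.04], 0.6)]
mark_blue [([0.504, 0.062, 0.034], 0.68), ([0.436, 0.016, 0.054], 0.55)]
   c 339.0 218.0 [0.5047 0.0643 0.042 ]
mark_yellow [([0.468, 0.182, 0.04], 0.53)]
   c 311.0 120.0 [0.4685 0.1841 0.042 ]
start_top [([0.437, 0.017, 0.054], 0.84)]
   c 283.0 255.0 [0.4327 0.017  0.05  ]
```

View pics/w1.png

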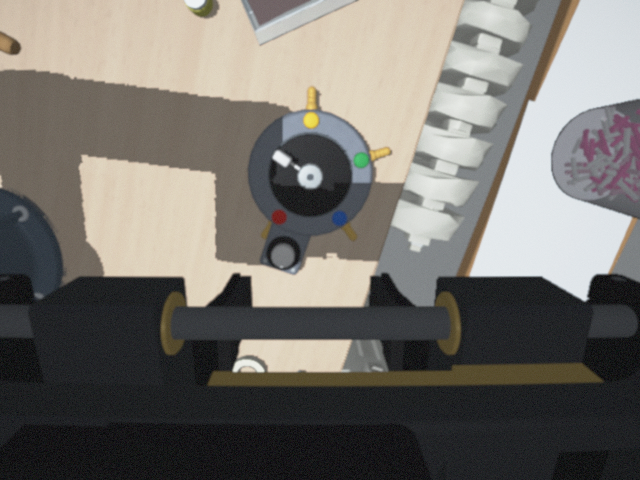

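The wrist view confirms the layout: tab (283,158), hub (310,176), green (361,160), yellow (311,120), red (279,217), blue (340,218). From the marks, the axis is about (0.4675, 0.118), green is at 17° and the tab at about 146°. I'll check the camera mount for clearance and turn above the start of the push.

{"fn": "servo_tool", "kwargs": {
  "rows": [1,0,0,0,-7.1,1,0,0,0,-7.1,1,0,0,0,-7.1,1,0,0,0,-7.1,1,0,0,0,-7.1]
}}

```text
time: 2.83
position: [0.475, 0.08, 0.2853]
tool_rot: [0.455, 0.89, -0.0, 0.0]
ft_force: [0.0, 0.5, -0.8]
grip_width: 0.0003
grip_force: 0.0
```

{"fn": "servo_tool", "kwargs": {
  "rows": [1,0,0,0,-7.1,1,0,0,0,-7.1,1,0,0,0,-7.1,1,0,0,0,-7.1,1,0,0,0,-7.1]
}}

```text
time: 3.25
position: [0.475, 0.0801, 0.2853]
tool_rot: [0.162, 0.987, 0.0, 0.0]
ft_force: [0.0, -0.7, 0.5]
grip_width: 0.0006
grip_force: 0.0
```

```bash
cat >> h.py <<'E'
C=np.array([.4675,.118])
def goal(phi,gap=.021,r=.039,z=.062):
    a=np.radians(phi);e=np.array([np.cos(a),np.sin(a)]);t=np.array([-e[1],e[0]])
    return np.r_[C+r*e+gap*t,z]
def rel(o,g,phi):  # shift in current tool axes, turn (deg) to get tool x radial at phi
    M=R.from_quat(o['tool_rot']).as_matrix();y=np.degrees(np.arctan2(M[1,0],M[0,0]))
    return (M.T@(g-o['position'])).round(4),round((y-phi+180)%360-180,1)
E
python3 - <<'E'
from h import *
o,p,p2=wrist('w2');print(o['time'],o['position'],o['grip_width'],o['q'].round(2) if hasattr(o['q'],'round') else o['q'])
print(np.round(p['mount'],3))
print(rel(o,goal(161),161))
for n in ['tab','pointer','mark_green']:
    print(n,[(np.round(d['at'],3).tolist(),round(d['score'],2)) for d in robot.place_of(p,n)[:2]])
E
```

```text
3.25 [0.47498416 0.08005465 0.28525965] 0.0005571538399915904 [-0.07  0.22  1.64  0.    1.28 -1.31]
[[-0.001 -0.965 -0.261  0.072]
 [ 1.    -0.    -0.001  0.001]
 [ 0.001 -0.261  0.965 -0.199]
 [ 0.     0.     0.     1.   ]]
(array([0.0584, 0.0128, 0.2233]), np.float64(0.4))
tab [([0.436, 0.141, 0.066], 0.92), ([0.468, 0.116, -0.004], 0.42)]
pointer [([0.418, 0.156, 0.042], 0.67)]
mark_green [([0.531, 0.14, 0.038], 0.73), ([0.504, 0.062, 0.035], 0.67)]
```

View pics/w2.png

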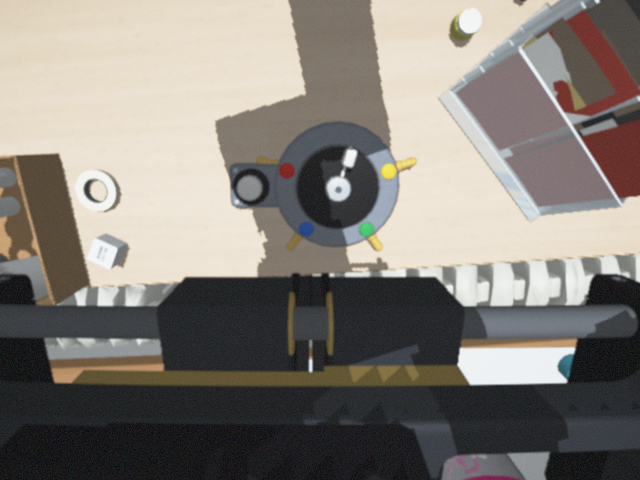

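The picture shows the tab at (350,157) and the hub at (338,188). The start point lies clear behind the tab, so I'll descend.

{"fn": "servo_tool", "kwargs": {
  "rows": [1,0.03,0.006,0.02,0,1,0.028,0.007,0.03,0,1,0,0,0.04,0,1,0,0,0.04,0,1,0,0,0.04,0]
}}

```text
time: 3.87
position: [0.4248, 0.1116, 0.1147]
tool_rot: [0.166, 0.986, 0.0, 0.002]
ft_force: [1.5, -0.1, -0.9]
grip_width: 0.0003
grip_force: 0.0
```

{"fn": "servo_tool", "kwargs": {
  "rows": [1,0,0,0.025,0,1,0,0,0.018,0,1,0,0,0.01,0,1,0,0,0,0,1,0,0,0,0]
}}

```text
time: 4.28
position: [0.4244, 0.1112, 0.062]
tool_rot: [0.166, 0.986, -0.0, -0.001]
ft_force: [0.2, -0.1, 0.5]
grip_width: 0.0002
grip_force: 0.0
```

Run:
```python
from h import *
o,p,p2=wrist('w3');print(o['time'],o['position'],o['ft_force'])
print(rel(o,goal(161),161))
# per-row shift in tool axes for a rigid turn of -6 deg about the axis
M=R.from_quat(o['tool_rot']).as_matrix();d=o['position'][:2]-C
a=np.radians(-6);n=np.array([[np.cos(a),-np.sin(a)],[np.sin(a),np.cos(a)]])@d-d
print((M.T@np.r_[n,0]).round(4))
print([(np.round(x['at'],3).tolist(),round(x['score'],2)) for x in robot.place_of(p,'tab')[:2]])
```

```text
4.2833 [0.42439217 0.11120516 0.06195622] [ 0.15301245 -0.11749666  0.48946471]
(array([ 0.0005, -0.0005, -0.    ]), np.float64(-0.1))
[0.0019 0.0041 0.    ]
[([0.435, 0.144, 0.066], 0.74)]
```

View pics/w3.png

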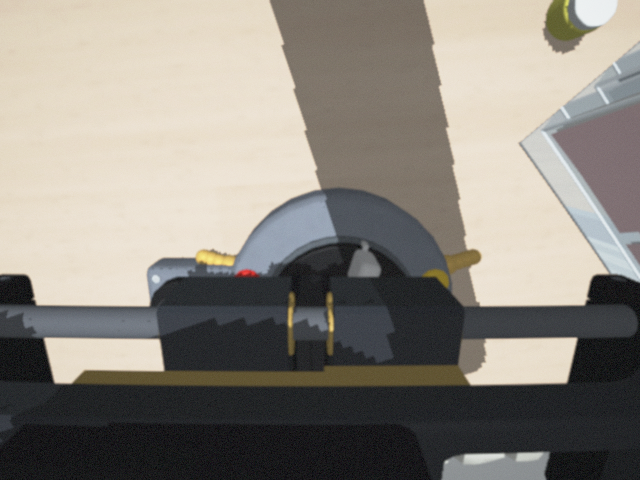

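The picture shows the fingers down on the plate, clear of the tab at (365,260). Starting the push round, clockwise.

{"fn": "servo_tool", "kwargs": {
  "rows": [1,0.0016,0.0034,0,5,1,0.0016,0.0034,0,5,1,0.0016,0.0034,0,5,1,0.0016,0.0034,0,5,1,0.0016,0.0034,0,5]
}}

```text
time: 4.8
position: [0.4266, 0.1301, 0.0636]
tool_rot: [0.377, 0.926, 0.001, 0.001]
ft_force: [0.2, -0.4, 0.1]
grip_width: 0.0005
grip_force: 0.0
```

{"fn": "servo_tool", "kwargs": {
  "rows": [1,0.0016,0.0034,0,5,1,0.0016,0.0034,0,5,1,0.0016,0.0034,0,5,1,0.0016,0.0034,0,5,1,0.0016,0.0034,0,5]
}}

```text
time: 5.22
position: [0.4357, 0.1465, 0.0636]
tool_rot: [0.568, 0.823, 0.001, 0.001]
ft_force: [0.1, 0.2, -1.2]
grip_width: 0.0005
grip_force: 0.0
```

Run:
```python
from h import *
o,p,p2=wrist('w4');print(o['time'],o['position'],o['ft_force'],rel(o,goal(111),111))
print([(np.round(x['at'],3).tolist(),round(x['score'],2)) for x in robot.place_of(p,'tab')[:2]])
s=robot.camera('side')
for q in (s,):
  for n in ('tab','pointer'):
    for x in robot.place_of(q,n)[:2]:
        v=x['at'][:2]-C;print(n,np.round(x['at'],3),round(x['score'],2),np.degrees(np.arctan2(v[1],v[0])))
```

```text
5.2167 [0.43565821 0.14647667 0.06364471] [ 0.07528155  0.18843582 -1.19149998] (array([ 0.001 , -0.0015,  0.0016]), np.float64(-0.3))
[([0.433, 0.14, 0.068], 0.96)]
tab [0.436 0.14  0.066] 0.57 146.0207709372906
tab [ 0.372 -0.19   0.001] 0.17 -107.174667474184
pointer [0.412 0.152 0.045] 0.85 148.59956924074942
```

Run:
```python
from h import *
s=robot.camera('side')
a=cv2.resize(s['pixels'][150:310,230:430],(800,640))[:600]
cv2.imwrite('pics/s5.png',a[:,:,::-1])
```

```text
(no output)
```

View pics/s5.png

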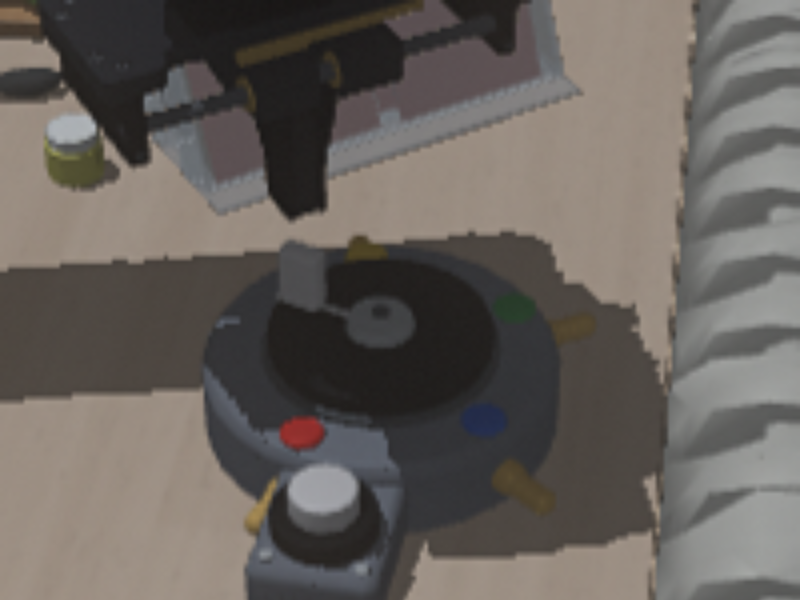

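View pics/w4.png

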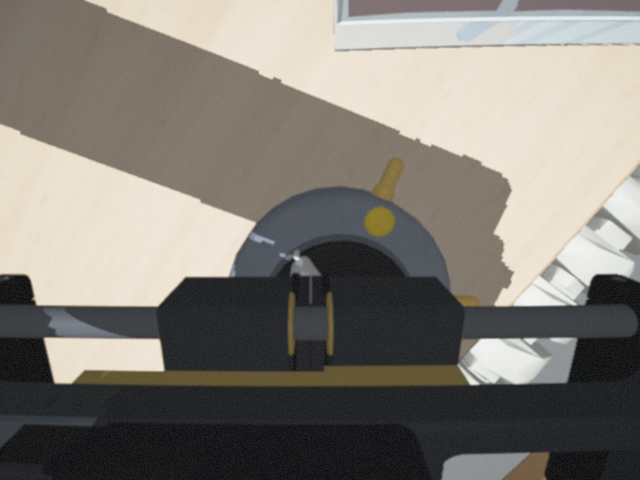

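The tab at about (300,270) in the crop has not moved, and the fingertip at about (300,213) appears above it. I'll compare the projected TCP with the real fingertip.

Run:
```python
from h import *
o=robot.get_obs();s=robot.camera('side')
P=lambda X,c:cv2.projectPoints(np.array([X],float),np.array(c['rvec'],float),np.array(c['tvec'],float),c['intrinsics'],c['dist'])[0].ravel().round(1)
t=o['position'];print(o['ft_force'])
for dz in (0,.02,.03,.04): print(dz,P(t+[0,0,dz],s))
print('seen fingertip 303,204; tab top 305,211 ->',P([.436,.140,.08],s),'plate hub',P([*C,.06],s),'seen 325,228')
w=robot.camera('scene')
print(P(t,w),P([.436,.14,.08],w));a=cv2.resize(w['pixels'][180:300,220:380],(800,600));cv2.imwrite('pics/c6.png',a[:,:,::-1])
```

```text
[-0.74826928 -0.57266666 -0.10908141]
0 [304.8 218.2]
0.02 [304.4 209.2]
0.03 [304.2 204.6]
0.04 [304. 200.]
seen fingertip 303,204; tab top 305,211 -> [305.5 212.5] plate hub [325.  227.8] seen 325,228
[273.1 239.9] [276.1 232.8]
```

View pics/c6.png

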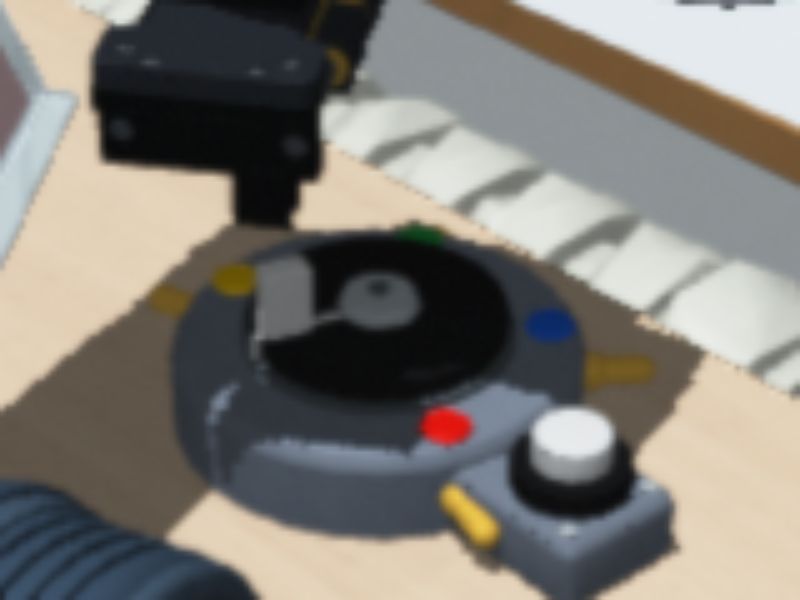

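Both cameras show the real fingertips about 30 mm above the reported TCP: side row 204 against 218 predicted, scene row 225 against 240. So the tool passed over the tab without touching it. I'll go back behind the tab, lower by about 30 mm, and verify by camera and force.

Run:
```python
from h import *
o=robot.get_obs();print(rel(o,goal(161,z=.0636),161),rel(o,goal(164,gap=.023,z=.0636),164))
w=robot.camera('scene')
for dz in (0,.02,.025,.03,.035): print(dz,cv2.projectPoints(np.array([o['position']+[0,0,dz]]),np.array(w['rvec'],float),np.array(w['tvec'],float),w['intrinsics'],w['dist'])[0].ravel().round(1))
```

```text
(array([-0.029 , -0.0226, -0.0011]), np.float64(-50.0)) (array([-0.0329, -0.0243, -0.0011]), np.float64(-53.0))
0 [273.1 240.1]
0.02 [272.9 231.1]
0.025 [272.9 228.9]
0.03 [272.8 226.6]
0.035 [272.8 224.3]
```

{"fn": "servo_tool", "kwargs": {
  "rows": [1,-0.016,-0.012,0,0,1,-0.016,-0.012,0,0,1,0,0,0,-7.1,1,0,0,0,-7.1,1,0,0,0,-7.1]
}}

```text
time: 6.08
position: [0.4235, 0.1072, 0.0622]
tool_rot: [0.402, 0.916, -0.0, -0.0]
ft_force: [0.1, -0.5, -0.3]
grip_width: -0.0001
grip_force: 0.0
```

{"fn": "servo_tool", "kwargs": {
  "rows": [1,0,0,0,-7.1,1,0,0,0,-7.1,1,0,0,0,-7.1,1,0,0,0,-7.1,1,0,0,0,-3]
}}

```text
time: 6.5
position: [0.4235, 0.1075, 0.0622]
tool_rot: [0.139, 0.99, -0.0, -0.0]
ft_force: [-0.1, 0.6, -1.5]
grip_width: 0.0001
grip_force: 0.0
```

{"fn": "servo_tool", "kwargs": {
  "rows": [1,0,0,0.01,0,1,0,0,0.01,0,1,0,0,0.005,0,1,0,0,0.004,0,1,0,0,0,0]
}}

```text
time: 6.92
position: [0.4231, 0.1076, 0.0326]
tool_rot: [0.142, 0.99, -0.0, -0.001]
ft_force: [-1.0, -0.5, -0.3]
grip_width: 0.0007
grip_force: 0.0
```

Run:
```python
from h import *
o=robot.get_obs();print(o['time'],o['position'],o['ft_force'],rel(o,goal(164,gap=.023,z=.032),164))
s=robot.camera('side')['pixels'][180:280,250:400];w=robot.camera('scene')['pixels'][200:300,230:380]
cv2.imwrite('pics/b7.png',np.hstack([cv2.resize(s,(400,267)),cv2.resize(w,(400,267))])[:,:,::-1])
```

```text
6.9167 [0.42312379 0.10759568 0.03262784] [-1.00628948 -0.47431946 -0.31729979] (array([-0.0008, -0.0008,  0.0006]), np.float64(-0.3))
```

View pics/b7.png

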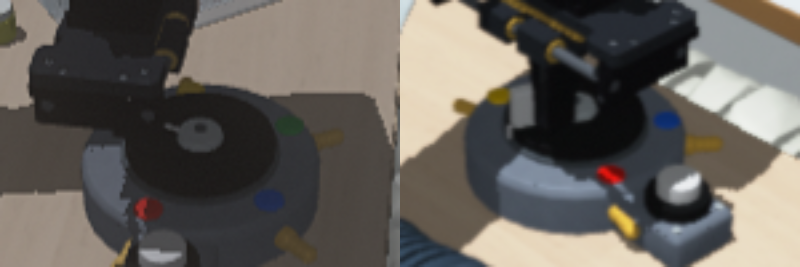

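The scene crop shows the finger now down beside the tab (tab at about (522,110), finger at about (555,120)), without contact force. Pushing.

{"fn": "servo_tool", "kwargs": {
  "rows": [1,0.0016,0.0034,0,5,1,0.0016,0.0034,0,5,1,0.0016,0.0034,0,5,1,0.0016,0.0034,0,5,1,0.0016,0.0034,0,5]
}}

```text
time: 7.43
position: [0.4242, 0.1265, 0.0337]
tool_rot: [0.355, 0.935, 0.0, 0.0]
ft_force: [0.4, 0.2, -0.1]
grip_width: 0.0005
grip_force: 0.0
```

{"fn": "servo_tool", "kwargs": {
  "rows": [1,0.0016,0.0034,0,5,1,0.0016,0.0034,0,5,1,0.0016,0.0034,0,5,1,0.0016,0.0034,0,5,1,0.0016,0.0034,0,5]
}}

```text
time: 7.85
position: [0.4306, 0.1429, 0.0336]
tool_rot: [0.548, 0.836, -0.001, -0.001]
ft_force: [-2.9, -1.8, 1.5]
grip_width: 0.0003
grip_force: 1.4
```

```bash
cat >> h.py <<'E'
def ang():
    for c in ('side','scene','wrist'):
        q=robot.camera(c)
        for n in ('tab','pointer'):
            for x in robot.place_of(q,n)[:1]:
                v=x['at'][:2]-C;print(c,n,np.round(x['at'],3),round(x['score'],2),np.degrees(np.arctan2(v[1],v[0])).round(1))
E
python3 - <<'E'
from h import *
o=robot.get_obs();print(o['time'],o['position'],o['ft_force'],rel(o,goal(114,z=.032),114))
ang()
E
```

```text
7.85 [0.43059223 0.1428531  0.03357957] [-2.88273045 -1.80023285  1.48553425] (array([0.0013, 0.0026, 0.0016]), np.float64(-0.5))
side tab [0.448 0.151 0.062] 0.89 121.0
side pointer [0.433 0.172 0.044] 0.58 122.4
scene tab [0.444 0.15  0.068] 0.57 125.5
scene pointer [0.432 0.171 0.041] 0.7 123.2
wrist tab [0.444 0.154 0.067] 0.6 122.7
```

Contact is made and the force is about 3 N. The tab is now at about 123° and being carried. Continuing.

{"fn": "servo_tool", "kwargs": {
  "rows": [1,0.0018,0.0037,0,5,1,0.0018,0.0037,0,5,1,0.0018,0.0037,0,5,1,0.0016,0.0035,0,5,1,0.0016,0.0035,0,5]
}}

```text
time: 8.72
position: [0.4462, 0.156, 0.0331]
tool_rot: [0.717, 0.698, -0.001, -0.001]
ft_force: [-2.8, 2.7, 1.6]
grip_width: 0.0003
grip_force: 1.8
```

{"fn": "servo_tool", "kwargs": {
  "rows": [1,0.0016,0.0035,0,5,1,0.0016,0.0035,0,5,1,0.0016,0.0035,0,5,1,0.0016,0.0035,0,5,1,0.0016,0.0035,0,5]
}}

```text
time: 9.13
position: [0.4659, 0.161, 0.0332]
tool_rot: [0.851, 0.526, 0.0, -0.001]
ft_force: [-1.3, 3.8, -0.3]
grip_width: 0.0005
grip_force: 1.8
```

Run:
```python
from h import *
o=robot.get_obs();print(o['time'],o['position'],o['ft_force'],rel(o,goal(64,z=.032),64))
ang()
```

```text
9.1333 [0.46587123 0.16097296 0.03315084] [-1.33567034  3.84222068 -0.309776  ] (array([ 0.0011, -0.0007,  0.0012]), np.float64(-0.6))
side tab [0.482 0.157 0.065] 0.66 68.8
side pointer [0.49  0.175 0.045] 0.67 68.3
scene tab [0.481 0.152 0.064] 0.95 67.9
scene pointer [0.493 0.178 0.038] 0.65 66.6
wrist tab [0.481 0.153 0.064] 0.68 69.2
```

{"fn": "servo_tool", "kwargs": {
  "rows": [1,0.0017,0.0034,0,5,1,0.0017,0.0034,0,5,1,0.0017,0.0034,0,5,1,0.0017,0.0034,0,5,1,0.0017,0.0034,0,5]
}}

```text
time: 10.0
position: [0.4834, 0.157, 0.0332]
tool_rot: [0.944, 0.33, -0.001, -0.001]
ft_force: [-2.8, 1.2, 1.4]
grip_width: 0.0004
grip_force: 1.4
```

{"fn": "servo_tool", "kwargs": {
  "rows": [1,0.0017,0.0034,0,5,1,0.0017,0.0034,0,5,1,0.0014,0.0027,0,4,1,0,0,0,0]
}}

```text
time: 10.33
position: [0.4935, 0.1515, 0.0332]
tool_rot: [0.977, 0.213, -0.001, -0.0]
ft_force: [-2.3, 0.9, 0.4]
grip_width: 0.0009
grip_force: 0.5
```

Run:
```python
from h import *
o=robot.get_obs();print(o['time'],o['position'],o['ft_force'],rel(o,goal(25,z=.032),25))
ang()
for c in ('scene','side'):
  for x in robot.place_of(robot.camera(c),'mark_green')[:1]:
    v=x['at'][:2]-C;print(x['at'],x['score'],np.degrees(np.arctan2(v[1],v[0])))
```

```text
10.3333 [0.49351202 0.15148102 0.03315668] [-2.26819631  0.90385516  0.4029666 ] (array([ 0.0013, -0.0017,  0.0012]), np.float64(-0.4))
side tab [0.501 0.136 0.062] 0.74 28.1
side pointer [0.523 0.148 0.042] 0.62 28.2
scene tab [0.501 0.137 0.067] 0.88 29.5
scene pointer [0.527 0.151 0.042] 0.9 28.8
wrist tab [0.501 0.139 0.067] 0.89 32.5
[0.5306, 0.1425, 0.0366] 0.59 21.219826212536677
[0.3725, -0.1893, 0.0006] 0.45 -107.17868849418065
```

{"fn": "servo_tool", "kwargs": {
  "rows": [1,0.0014,0.0027,0,4,1,0.0014,0.0027,0,4,1,0.001,0.002,0,3,1,0,0,0,0]
}}

```text
time: 11.32
position: [0.5001, 0.1462, 0.0332]
tool_rot: [0.993, 0.119, -0.0, -0.0]
ft_force: [-0.3, 1.0, 0.5]
grip_width: 0.0005
grip_force: 0.6
```

Run:
```python
from h import *
o=robot.get_obs();print(o['time'],o['position'],o['ft_force'],rel(o,goal(14,z=.032),14))
ang()
```

```text
11.3167 [0.50009934 0.14621416 0.03320381] [-0.3193562   0.95579447  0.51165711] (array([ 0.0005, -0.0015,  0.0012]), np.float64(-0.4))
side tab [0.507 0.134 0.062] 0.6 21.3
scene tab [0.502 0.13  0.066] 0.71 18.5
scene pointer [0.53  0.14  0.043] 0.84 19.1
wrist tab [0.503 0.134 0.067] 0.58 24.0
```

Now back off and lift, and look from above.

{"fn": "servo_tool", "kwargs": {
  "rows": [1,0,-0.006,0,0,1,0,-0.008,0,0,1,0,0,-0.03,0,1,0,0,-0.04,0,1,-0.02,0,-0.04,0]
}}

```text
time: 12.18
position: [0.4828, 0.1563, 0.142]
tool_rot: [0.993, 0.12, 0.003, 0.0]
ft_force: [1.5, -0.6, 0.7]
grip_width: -0.0001
grip_force: 0.0
```

{"fn": "servo_tool", "kwargs": {
  "rows": [1,-0.03,0,-0.04,0,1,-0.03,0,-0.04,0,1,-0.02,0.02,-0.03,0,1,0,0.02,0,0,1,0,0,0,0]
}}

```text
time: 12.6
position: [0.422, 0.0983, 0.2398]
tool_rot: [0.993, 0.119, 0.004, 0.001]
ft_force: [0.1, -0.4, -0.2]
grip_width: 0.0004
grip_force: 0.0
```

Run:
```python
from h import *
o,p,p2=wrist('w8');print(o['time'],o['position'])
ang()
p=robot.camera('wrist')
for n,z in (('tab',.08),('mark_green',.042),('start_top',.055)):
    for d in robot.outline_of(p,n)[:1]:
        y,x=np.nonzero(d['region']);X=ray(p2,(x.mean(),y.mean()),z);v=X[:2]-C;print(n,x.mean(),y.mean(),len(x),X.round(4),np.degrees(np.arctan2(v[1],v[0])))
    for d in robot.place_of(p,n)[:1]: print(n,np.round(d['at'],4))
cv2.imwrite('pics/w8c.png',cv2.resize(p['pixels'][:300],(800,375))[:,:,::-1])
```

```text
12.6 [0.4220491  0.09826109 0.23984489]
side tab [0.505 0.13  0.062] 0.9 18.0
side pointer [0.532 0.137 0.043] 0.97 16.6
scene tab [0.502 0.127 0.069] 0.57 14.7
scene pointer [0.533 0.137 0.04 ] 0.75 16.2
wrist tab [0.504 0.131 0.067] 0.94 19.9
wrist pointer [ 0.454 -0.209 -0.002] 0.2 -92.5
tab [0.5014 0.1332 0.0642]
mark_green 301.2093862815884 99.33935018050542 277 [0.534  0.1351 0.042 ] 14.431192968875353
mark_green [0.5286 0.1349 0.0377]
start_top 386.83469721767597 218.1505728314239 611 [0.435  0.0147 0.055 ] -107.4858302694926
start_top [0.4345 0.0143 0.0531]
```

View pics/w8c.png

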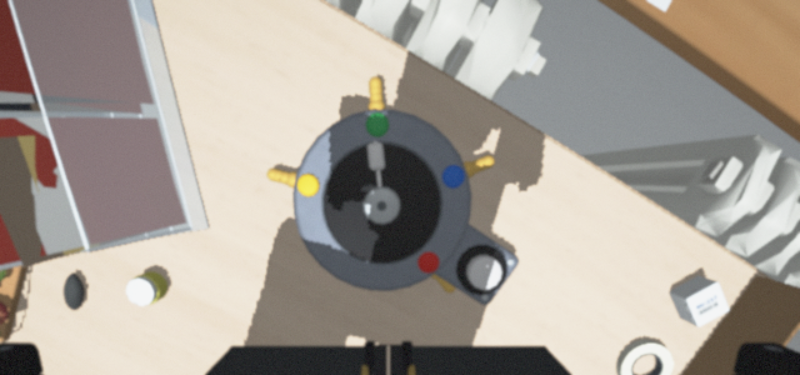

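The picture shows hub (381,205), tab (376,155) and green (377,124) nearly in line, about 2° off, which is inside tolerance. Next I'll go over the button at (0.434, 0.015).

{"fn": "servo_tool", "kwargs": {
  "rows": [1,-0.0025,0.021,0,0,1,-0.002,0.021,0,0,1,-0.002,0.021,0.02,0,1,-0.002,0.02,0.035,0,1,0,0,0.04,0]
}}

```text
time: 13.87
position: [0.4359, 0.0138, 0.1432]
tool_rot: [0.993, 0.118, 0.005, 0.002]
ft_force: [1.0, -0.3, -0.9]
grip_width: 0.0005
grip_force: 0.0
```

{"fn": "servo_tool", "kwargs": {
  "rows": [1,0,0,0.04,0,1,0,0,0.035,0,1,0,0,0.02,0,1,0,0,0,0,1,0,0,0,0]
}}

```text
time: 14.28
position: [0.4312, 0.0173, 0.0466]
tool_rot: [0.993, 0.119, -0.001, -0.0]
ft_force: [0.8, -0.2, 0.4]
grip_width: 0.0004
grip_force: 0.0
```

Run:
```python
from h import *
o=robot.get_obs();print(o['position'],o['ft_force'])
M=R.from_quat(o['tool_rot']).as_matrix();print(M.T@(np.array([.4335,.0152,.03])-o['position']))
s=robot.camera('side')['pixels'][200:320,240:400];w=robot.camera('scene')['pixels'][210:330,270:430]
cv2.imwrite('pics/b9.png',np.hstack([cv2.resize(s,(400,300)),cv2.resize(w,(400,300))])[:,:,::-1])
```

```text
[0.43117704 0.01726648 0.04657542] [ 0.83942052 -0.19076996  0.44131997]
[0.00180659 0.00257676 0.01656827]
```

View pics/b9.png

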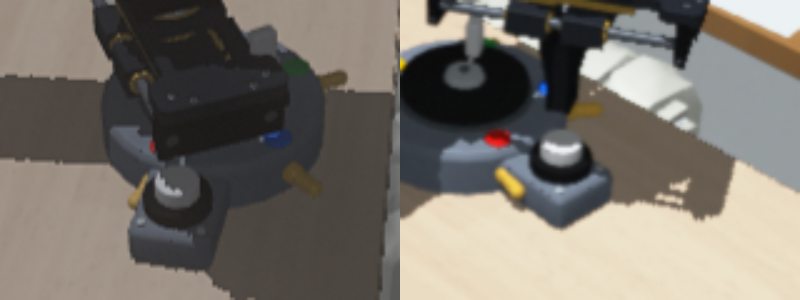

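The finger hangs over the button: tip at about (562,110), button top at (560,140) in the right half, roughly 25 mm apart. Descending gently.

{"fn": "servo_tool", "kwargs": {
  "rows": [1,0.0018,0.0025,0.006,0,1,0,0,0.006,0,1,0,0,0.004,0,1,0,0,0.004,0,1,0,0,0,0]
}}

```text
time: 14.8
position: [0.4336, 0.0153, 0.0267]
tool_rot: [0.993, 0.119, -0.0, -0.0]
ft_force: [-0.4, 1.5, -0.2]
grip_width: 0.0006
grip_force: 0.0
```

{"fn": "servo_tool", "kwargs": {
  "rows": [1,0,0,0.003,0,1,0,0,0,0]
}}

```text
time: 14.97
position: [0.4338, 0.0153, 0.0238]
tool_rot: [0.993, 0.119, -0.0, -0.0]
ft_force: [0.0, -0.7, -0.5]
grip_width: 0.0006
grip_force: 0.0
```

{"fn": "servo_tool", "kwargs": {
  "rows": [1,0,0,0.002,0,1,0,0,0.002,0,1,0,0,0,0]
}}

```text
time: 15.22
position: [0.4338, 0.0153, 0.0199]
tool_rot: [0.993, 0.119, -0.0, -0.0]
ft_force: [-0.6, -0.6, 0.4]
grip_width: 0.0003
grip_force: 0.0
```

{"fn": "servo_tool", "kwargs": {
  "rows": [1,0,0,0.002,0,1,0,0,0,0]
}}

```text
time: 15.38
position: [0.4339, 0.0153, 0.018]
tool_rot: [0.993, 0.119, -0.0, -0.0]
ft_force: [1.1, 0.1, -0.5]
grip_width: 0.0005
grip_force: 0.0
```

{"fn": "servo_tool", "kwargs": {
  "rows": [1,0,0,0.002,0,1,0,0,0,0]
}}

```text
time: 15.55
position: [0.4341, 0.0152, 0.0161]
tool_rot: [0.993, 0.119, 0.0, 0.0]
ft_force: [0.4, 0.6, 3.1]
grip_width: 0.0006
grip_force: 1.1
```

{"fn": "servo_tool", "kwargs": {
  "rows": [1,0,0,0.002,0,1,0,0,0.001,0,1,0,0,0,0]
}}

```text
time: 15.8
position: [0.4341, 0.0152, 0.0132]
tool_rot: [0.993, 0.119, 0.0, 0.0]
ft_force: [0.4, 0.0, 4.5]
grip_width: 0.0007
grip_force: 1.8
```

{"fn": "servo_tool", "kwargs": {
  "rows": [1,0,0,0.002,0,1,0,0,0,0,1,0,0,0,0]
}}

```text
time: 16.05
position: [0.4341, 0.0152, 0.0112]
tool_rot: [0.993, 0.119, 0.0, 0.0]
ft_force: [0.2, -0.1, 4.9]
grip_width: 0.0003
grip_force: 2.3
```

{"fn": "servo_tool", "kwargs": {
  "rows": [1,0,0,0.0015,0,1,0,0,0,0,1,0,0,0,0]
}}

```text
time: 16.3
position: [0.4341, 0.0152, 0.0098]
tool_rot: [0.993, 0.119, 0.0, 0.0]
ft_force: [0.1, 0.3, 5.8]
grip_width: 0.0006
grip_force: 2.7
```

{"fn": "servo_tool", "kwargs": {
  "rows": [1,0,0,0.001,0,1,0,0,0,0,1,0,0,0,0]
}}

```text
time: 16.55
position: [0.4341, 0.0152, 0.0091]
tool_rot: [0.993, 0.119, 0.0, 0.0]
ft_force: [-1.3, 0.2, 8.4]
grip_width: 0.0003
grip_force: 3.9
```

The button has bottomed out at 8.4 N. Lifting clear.

{"fn": "servo_tool", "kwargs": {
  "rows": [1,0,0,-0.01,0,1,0,0,-0.03,0,1,0,0,-0.04,0,1,0,0,-0.04,0,1,0,0,-0.03,0]
}}

```text
time: 16.97
position: [0.4343, 0.0152, 0.161]
tool_rot: [0.993, 0.119, 0.001, 0.0]
ft_force: [0.8, -0.2, -0.1]
grip_width: 0.0004
grip_force: 0.0
```

{"fn": "servo_tool", "kwargs": {
  "rows": [1,0,0,0,0,1,0,0,0,0,1,0,0,0,0]
}}

```text
time: 17.22
position: [0.4331, 0.0154, 0.158]
tool_rot: [0.993, 0.119, -0.001, -0.0]
ft_force: [0.1, 0.9, 1.1]
grip_width: 0.0005
grip_force: 0.0
```

Run:
```python
from h import *
print(robot.get_obs()['position']);ang()
print(robot.hand_in())
```

```text
[0.43314041 0.01541695 0.15804647]
side tab [0.504 0.13  0.064] 0.78 18.3
side pointer [0.53  0.14  0.044] 0.9 19.6
scene pointer [0.534 0.14  0.042] 0.68 18.2
wrist tab [0.5   0.132 0.064] 0.71 22.3
the job is handed in; nothing more can be done
None
```

The job is handed in, though no verdict came back: I pushed the tab clockwise past yellow to about 18–20° by camera (green is at 17°, and the tolerance is about 7°), then pressed the start button to its stop at about 8 N and lifted the arm clear; I didn't check by camera that the button came back up.

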